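# Clamp the staining jar with the sliding collar

## Robot

A 6-joint arm with a two-finger parallel gripper is mounted at the origin on a cart in front of the work surface, level with it; the furniture and walls round the work are solid. World frame = base frame: x ahead of the robot, y to its left, z up, the work surface at z = 0. Lengths are in m, angles in degrees, forces in N, time in s.
With the tool pointing down it reaches from about 0.25 to 0.725 m from the base axis. Payload 9.7 kg.
Tool frame: the origin (TCP) lies midway between the tips of the shut fingers; the grasp point (between the pads) lies 19 mm behind it (bot.pinch_z is the distance from the TCP to the grasp point, in m); z points along the fingers, y is the line along which they close (so a half turn about z gives the same grasp; the last joint's range is limited). The gripper opens to 85 mm and grips with 20 to 120 N. Pads are 22 mm wide; open, the fingers measure 114 mm over their backs; the gripper's body (76 mm by 85 mm) begins 54 mm behind the grasp point. The pads swing forward as they close: fully open they stand 13 mm farther back than shut.
Start: joints at [-66.52, 4.979, 10.078, 95.1, 0, 90], TCP at [0.219, -0.504, 0.231] pointing down, gripper open.
Joint ranges: [-179.16, 179.16], [-48.56, 103.87], [-65.8, 70.77], [-126.05, 130.52], [-82.76, 87.17], [-180, 180]. Speed limits (degrees/s): [127.2, 127.2, 147.25, 180, 180, 180].

## Interface

Orientations are given as [roll, pitch, yaw] about the fixed x, y, z axes, in that order (R = Rz(yaw) Ry(pitch) Rx(roll)).
In Python, from workcell import sensors, camera, camera_params, ticket, bot gives the robot as it stands.
- The arm moves only by the shell command python3 -m jog 'ROWS' [FORCE]. ROWS is JSON, a list that holds one entry, the list of rows, each a list of 5 numbers: the shift along the world's x, y, z in units of 50 mm (1.0 is 50 mm), then the turn about the world's z in units of 5 degrees (1.0 is 5 degrees), then the opening, from 0 (shut) to 1 (fully open). In form: [[[tx, ty, tz, yaw, grip], ...]]. A call has 1 to 8 rows; each row shifts and turns the commanded pose from where the row before left it; what a row does not reach is not made up. A row lasts 1/10 s, in which the tool goes at most 50 mm and 8.59 degrees, less where a joint would pass 70% of its speed; a pose out of reach is approached as far as the arm can. A call is refused whole if a number of a shift passes 1 or a number of a turn 1, either way. A call with a gripper value outside its range is refused whole. The fingers move at their own pace and stop on an object; FORCE is the grip in N (left out, the last holds). Time passes only in rows, so rows that do not move let the fingers close. It gives the time, the measured TCP pose, the force, the opening and the grip force at its end, in the units of the state.
- sensors.get_obs(): the state, without advancing time (a new reading comes with each control period).
- camera(name): name is "side" or "top" or "wrist"; returns the picture (420x560x3 uint8, blue, green, red); there is no depth.
- camera_params(name): a dict with "fx", "fy", "cx", "cy" (pixels), "T" (4x4, takes a point from camera to world coordinates); the wrist camera has in their place "tool_from_camera" (4x4, takes a point from camera to tool coordinates, whose origin is the TCP and whose axes are the flange's). Camera axes: x right, y down, z forward; pixel columns grow to the right and rows downward; lengths in m; the calibration is good to about 2 mm. A picture is of the moment at which its call begins: read the wrist's pose just before it. camera_params takes no time and is no camera call.
- ticket.job_done(): hands the job in; it is judged then, once.
The state is a dict: "time": time; "q": joint angles; "qd": joint speeds; "joint_efforts": joint torques, N m; "ee_pos": TCP position; "tcp_rot": TCP orientation; "wrist_force": force on the tool from outside, world axes, zero at the start; "torque": the same for the moment, N m; "opening": finger opening in m; "grasp_force": force on a finger pad.
Only numpy, scipy, OpenCV 4.12 (cv2) and the standard library are available. Lean on these libraries where they do the work, as an engineer would, in place of code of your own. Each camera call takes 0.05 s, during which the arm holds its last target. There are 200 camera calls.

## Task

Secure the blue staining jar in the bar holder: loosen the black thumb screw on the sliding collar, then slide the collar along its bar so that its sprung pad pushes the jar fully home into the grey V jaw and is itself pressed in about half way, gently, for the jar is glass. Then screw the thumb screw tight again so that the jar stays held when you let go, still standing upright on the plate, and leave the other things on the trolley where they are.

Things in the scene. Friction and masses are not known exactly. Their poses are not given: they have to be found in the camera images.
- holder: Bar holder, fixed on the trolley: grey base plate 130x270 mm (its x by y), top face 10 mm above the trolley. Origin: centre of its underside; z up; +y is the way the collar is slid to clamp. The jar stands on the plate near the line x = -22 mm. Blue end posts 46 mm high at x = +36, y = -125 and +125 mm.
- bar_mid (a point): Middle of the holder's square steel bar, 12x12 mm, 30 mm above the trolley, at holder x = +36, y = 0; the bar runs along the holder's y between the posts.
- jaw_zone (a point): Middle of where the jar can be seated, on the plate (holder x = -22, y = +57 mm). The grey V jaw, 44 mm high, open toward -y, is fixed to the plate up to 15 mm either way of its middle place along y, differently each start, and is not reported: a seated jar's axis is at about holder x = -22, y = +40 to +72 mm.
- collar: Blue collar block 30x30x28 mm sliding on the bar along holder y. Origin: its centre, 30 mm above the trolley; axes as the holder's. Starts at holder y = -98 to -70 mm, can go to +10. Its arm reaches 70 mm toward -x to the sprung pad. Slides with about 1 N when the screw is loose, held against 20 N or more when tight. It may be pushed by the screw's knob, kept held from above.
- pad: Black rubber disc, 19 mm dia, 6 mm thick, facing +y, on a spring plunger of the collar's arm. Origin: centre of its front face, 30 mm above the trolley, x = -58, y = +55 mm from the collar's origin when relaxed. It gives 4 mm along y at 2.5 N per mm (half in = 5 N), then is solid. It must never press the jar with more than 12 N.
- screw (a joint): Angle of the thumb screw, rad: 0 = fully tight (solid stop), grows counter-clockwise seen from above as it is loosened, to 2.0 (stop). Starts at 0 to 0.2. Its tip bears on the bar below 0.8, is clear above; over 1.0 is properly loose, under 0.3 properly tight. Turning takes up to 0.35 N m; it stays where it is left. The knob does not rise as it turns.
- screw_grip (a point): Where to hold the thumb screw: on its vertical axis, mid-height of its knurled black knob (28 mm dia, 26 mm high, 72 to 98 mm above the trolley, white line on top); 87 mm above the trolley, directly over the collar's origin. Below the knob: a 20 mm boss (top 54 mm above the trolley) on the collar block (top 44 mm).
- stain_jar: Glass staining jar with blue content and black lid, 53 mm dia, 99 mm tall, about 0.13 kg, standing loose on the plate between pad and jaw, 4 to 54 mm short of its seat in the jaw. Origin: centre of its underside; z up. Pushing it along the plate takes 1 to 1.6 N.
- brown_bottle: Bystander, to be left alone: brown bottle, 60 dia x 155 mm tall, back of the trolley; origin: centre of its underside.
- purple_jar: Bystander, to be left alone: second staining jar, purple, black lid, 53 dia x 99 mm; not the one to clamp; origin: centre of its underside.
- swab_pot: Bystander, to be left alone: clear pot of cotton swabs, 62 dia x 93 mm; origin: centre of its underside.
- timer: Bystander, to be left alone: white bench timer, 57x61x19 mm, left front; origin: centre of its underside.
- petri: Bystander, to be left alone: clear round dish, 90 dia x 16 mm, right front; origin: centre of its underside.
- slide_box: Bystander, to be left alone: small teal and white carton standing on edge, 36x90x59 mm, right; origin: centre of its underside.
- tape: Bystander, to be left alone: roll of blue tape lying flat, 60 dia x 18 mm, left; origin: centre of its underside.
Not all that is in view belongs to the job. What is shaped like the stain_jar but pink is not meant.

How it is judged:
By the outcome, as a careful person would: the job done as asked, in the order asked, and still so for the second after the job is handed in, with the robot touching nothing.
It also fails if it takes over 58 s, if anything falls off the work surface, if the arm or the gripper's body presses on something with over 40 N, if the wrist force passes 120 N, or if a joint passes its speed limit or range.

## Working session

There is one attempt and no reset: what is moved stays moved. The work goes in short steps, Python scripts to look and compute and a shell command to move; the robot and the scene stay as the last step left them, time stands still between calls to the robot, and variables do not carry over. Pictures are saved under pics/ and viewed, at most 10 in all, crops included, and the job is handed in when it is done.

```bash
mkdir -p pics
python3 - <<'E'
from workcell import *
import cv2,numpy as np
o=sensors.get_obs();print(o)
a=camera("top");b=camera("side")
cv2.imwrite("pics/top0.png",a);cv2.imwrite("pics/side0.png",b)
for n in("top","side","wrist"):print(n,camera_params(n))
print(bot.pinch_z)
E
```

```text
{'time': 0.0, 'q': array([-6.65198328e+01,  5.00956740e+00,  1.00334431e+01,  9.50999403e+01,
        8.67300167e-05,  9.00001126e+01]), 'qd': array([ 0.03607094,  0.01293374, -0.07336016,  0.00431583, -0.02365977,
       -0.0108713 ]), 'joint_efforts': array([ 2.06992436e-04, -5.20387602e+01,  4.64805436e+01,  1.63968955e-02,
       -9.23987500e-05,  3.31535614e-05]), 'ee_pos': array([ 0.21904203, -0.50423835,  0.23058873]), 'tcp_rot': array([-1.79923935e+02, -8.65804705e-05,  2.34800545e+01]), 'wrist_force': array([ 0.11824086,  0.31236734, -0.16877409]), 'torque': array([-0.0176186 , -0.06213443,  0.00202811]), 'grasp_force': 0.0, 'opening': 0.08544064577738975}
top {'fx': 418.094595831586, 'fy': 418.094595831586, 'cx': 275.500142532436, 'cy': 216.76361855904943, 'T': array([[ 0.00403   , -0.98331286,  0.1818779 ,  0.3554588 ],
       [-0.99998132, -0.00479851, -0.00378557, -0.02171218],
       [ 0.00459514, -0.18185925, -0.98331384,  1.00008103],
       [ 0.        ,  0.        ,  0.        ,  1.        ]])}
side {'fx': 392.2261799266499, 'fy': 392.2261799266499, 'cx': 277.0042351390426, 'cy': 209.8097187387272, 'T': array([[-0.97496413, -0.10026253,  0.19847509,  0.34021434],
       [-0.22206344,  0.39276692, -0.89242477,  0.9438694 ],
       [ 0.01152232, -0.91415621, -0.4051983 ,  0.51330459],
       [ 0.        ,  0.        ,  0.        ,  1.        ]])}
wrist {'fx': 301.59127212750184, 'fy': 301.59127212750184, 'cx': 281.7905717009236, 'cy': 211.32813921098935, 'tool_from_camera': array([[-3.32879460e-04, -9.50350525e-01, -3.11181248e-01,
         8.02815526e-02],
       [ 9.99999650e-01, -7.75593873e-05, -8.32861043e-04,
         2.13006021e-04],
       [ 7.67374903e-04, -3.11181416e-01,  9.50350218e-01,
        -1.43428546e-01],
       [ 0.00000000e+00,  0.00000000e+00,  0.00000000e+00,
         1.00000000e+00]])}
0.0187
```

View pics/top0.png

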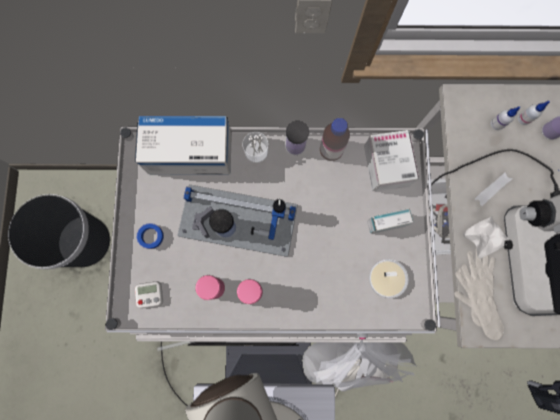

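View pics/side0.png

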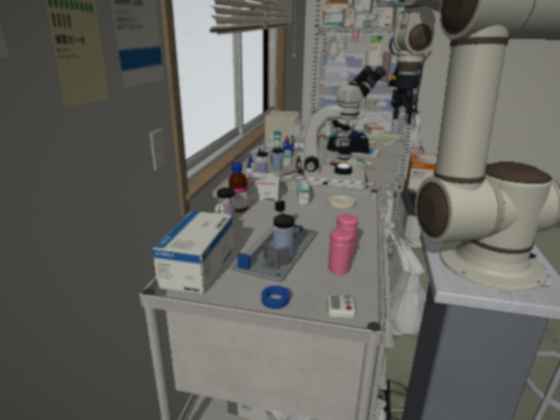

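The top view shows the knob at about (279,206), the jar lid at (220,221), the V jaw just left of it, and the end posts near (188,195) and (292,212). I'll localise these and look at a zoomed crop.

```bash
cat > h.py <<'E'
from workcell import *
import cv2,numpy as np
def ray(n,u,v,z):
    p=camera_params(n);T=p["T"]
    d=T[:3,:3]@np.array([(u-p["cx"])/p["fx"],(v-p["cy"])/p["fy"],1]);o=T[:3,3]
    return (o+d*(z-o[2])/d[2])[:2]
def blobs(m,u0,v0,amin=8):
    n,l,s,c=cv2.connectedComponentsWithStats(m.astype(np.uint8))
    return [(np.round(c[i]+[u0,v0],1),s[i]) for i in range(1,n) if s[i,4]>=amin]
E
python3 - <<'E'
from h import *
a=cv2.imread("pics/top0.png");c=a[170:265,170:310]
h=cv2.cvtColor(c,cv2.COLOR_BGR2HSV)
print("blue");[print(x) for x in blobs((h[...,0]>100)&(h[...,0]<125)&(h[...,1]>150),170,170)]
print("black");[print(x) for x in blobs(h[...,2]<45,170,170)]
cv2.imwrite("pics/c0.png",cv2.resize(c,None,fx=5.6,fy=5.6,interpolation=cv2.INTER_CUBIC))
E
```

```text
blue
(array([187.8, 194.4]), array([15, 18,  7, 13, 50], dtype=int32))
(array([292.1, 208.4]), array([120,  37,   5,   4,  13], dtype=int32))
(array([274.5, 222.6]), array([ 99,  40,  15,  29, 148], dtype=int32))
(array([290.9, 216.2]), array([119,  43,   5,   7,  26], dtype=int32))
black
(array([278.9, 206.5]), array([104,  30,  11,  13,  95], dtype=int32))
(array([223.4, 223.8]), array([ 40,  42,  24,  21, 229], dtype=int32))
(array([251.9, 230.5]), array([81, 58,  3,  6, 11], dtype=int32))
```

View pics/c0.png

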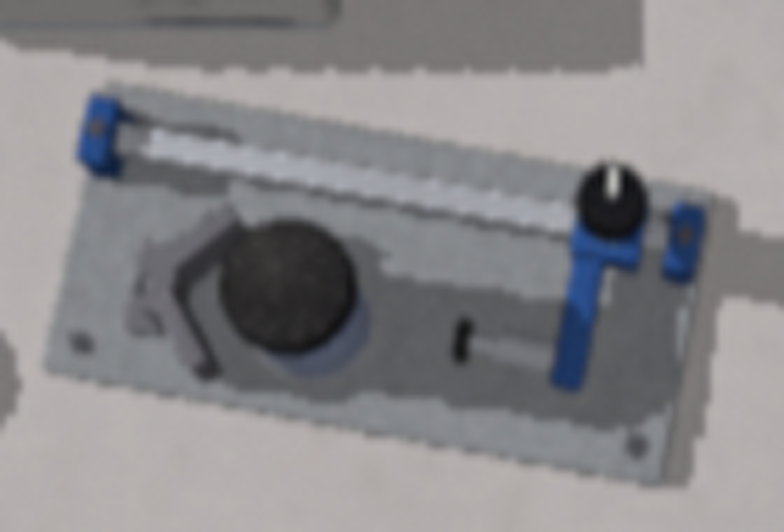

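The crop shows the left post top at about (187.3,192.9), the right at (292.3,211.6), and the knob top at (279.3,206.2). The jar lid is at (221.4,221.1), close to the V jaw, and the pad is at (251.8,230.7).

Run:
```python
from h import *
L=ray("top",187.3,192.9,.046);R=ray("top",292.3,211.6,.046);K=ray("top",279.3,206.2,.098);J=ray("top",221.4,221.1,.109);P=ray("top",251.8,230.7,.03)
y=(L-R)/np.linalg.norm(L-R);x=np.array([y[1],-y[0]]);O=(L+R)/2-.036*x
print("len",np.linalg.norm(L-R),"yaxis",y,"yaw",np.degrees(np.arctan2(y[1],y[0]))-90,"O",O)
for n,p in dict(K=K,J=J,P=P).items():print(n,p,"holder",(p-O)@x,(p-O)@y)
for n,(u,v) in dict(tipA=(235,215),tipB=(207,370),apex=(180,285)).items():
  p=ray("top",u/5.6+170,v/5.6+170,.054);print(n,(p-O)@x,(p-O)@y)
o=sensors.get_obs();print(K-o["ee_pos"][:2])
```

```text
len 0.24973577042466608 yaxis [0.1739735  0.98475033] yaw -10.018927805364484 O [0.5306096 0.0648068]
K [ 0.54603581 -0.03346676] holder 0.03228795378251511 -0.09409117383884803
J [0.51017196 0.09178344] holder -0.024819193738420408 0.023009641442475064
P [0.50138968 0.02998519] holder -0.022716293462819438 -0.039374087223612096
tipA 0.008645552562311856 0.05897125433467912
tipB -0.056462339670519356 0.056967020552631205
apex -0.024056204884833364 0.07512733091581225
[0.3269875  0.47080068]
```

```bash
python3 -m jog '[[[0.41,0.59,0,0.33,1],[0.41,0.59,0,0.33,1],[0.41,0.59,0,0.33,1],[0.41,0.59,0,0.33,1],[0.41,0.59,0,0.33,1],[0.41,0.59,0,0.33,1],[0.41,0.59,0,0.33,1],[0.41,0.59,0,0.33,1]]]' 60; python3 -m jog '[[[0.41,0.59,0,0.33,1],[0.41,0.59,0,0.33,1],[0.41,0.59,0,0.33,1],[0.41,0.59,-0.2,0.33,1],[0.41,0.59,-0.2,0.33,1],[0.41,0.59,-0.2,0.33,1],[0.41,0.59,-0.3,0.33,1],[0.41,0.54,-0.3,0.35,1]]]'; python3 -m jog '[[[0,0,0,0,1],[0,0,0,0,1]]]'
python3 - <<'E'
from h import *
o=sensors.get_obs();print(o["time"],o["ee_pos"],o["tcp_rot"],o["q"])
a=camera("wrist");cv2.imwrite("pics/w1.png",a)
E
```

```text
time: 0.9
ee_pos: [0.3836, -0.2671, 0.2311]
tcp_rot: [-180.0, 0.0, 36.7]
wrist_force: [-0.4, -1.0, -0.2]
opening: 0.0855
grasp_force: 0.0
time: 1.7
ee_pos: [0.5477, -0.0334, 0.1705]
tcp_rot: [-180.0, 0.0, 50.1]
wrist_force: [0.7, -0.0, -1.0]
opening: 0.0855
grasp_force: 0.0
time: 1.9
ee_pos: [0.5468, -0.0344, 0.1705]
tcp_rot: [-179.9, 0.1, 50.0]
wrist_force: [-0.2, 1.0, 0.7]
opening: 0.0854
grasp_force: 0.0
1.9 [ 0.54683579 -0.03443266  0.1704598 ] [-1.79917256e+02  7.50017346e-02  5.00495782e+01] [-3.59708447e+00  3.97305528e+00  2.27033523e+00  8.84083780e+01
 -1.13572297e-02  1.26353402e+02]
```

View pics/w1.png

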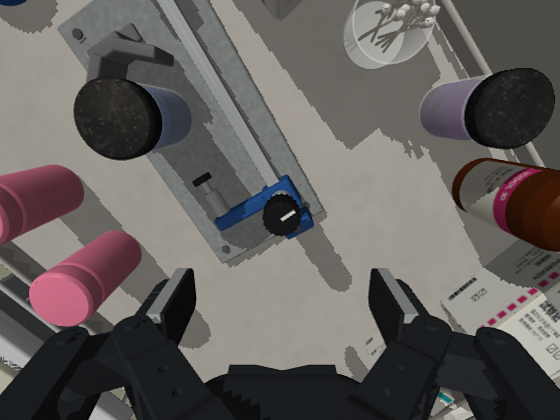

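The wrist view shows the knob top, with its white line, at about (282,214). The jar lid is at (117,119) and the jaw behind it at (130,55).

```bash
cat >> h.py <<'E'
from scipy.spatial.transform import Rotation as Ro
def wray(o,u,v,z):
    p=camera_params("wrist");C=p["tool_from_camera"];R=Ro.from_euler("xyz",o["tcp_rot"],degrees=True).as_matrix()
    d=R@C[:3,:3]@np.array([(u-p["cx"])/p["fx"],(v-p["cy"])/p["fy"],1]);c=R@C[:3,3]+o["ee_pos"]
    return (c+d*(z-c[2])/d[2])[:2]
E
python3 - <<'E'
from h import *
o=sensors.get_obs();a=cv2.imread("pics/w1.png");c=a[180:250,240:330]
h=cv2.cvtColor(c,cv2.COLOR_BGR2HSV)
b=blobs((h[...,2]<60),240,180,100);print(b)
m=(h[...,2]<60).astype(np.uint8)
ct=max(cv2.findContours(m,0,2)[0],key=cv2.contourArea);(u,v),r=cv2.minEnclosingCircle(ct);print(u+240,v+180,r)
K=wray(o,u+240,v+180,.096);print(K,(K-o["ee_pos"][:2])/.05)
w=blobs((h[...,2]>180)&(h[...,1]<40),240,180,15);print(w)
O=np.array([0.5306096,0.0648068]);y=np.array([.17397,.98475]);x=np.array([y[1],-y[0]])
J=wray(o,117,119,.109)
for p in(K,J):print((p-O)@x,(p-O)@y)
E
```

```text
[(array([282.9, 215. ]), array([  22,   13,   50,   44, 1348], dtype=int32))]
286.3816261291504 215.56360244750977 24.857154846191406
[ 0.55298236 -0.03349244] [0.12280218 0.03204011]
[(array([287.8, 215.1]), array([42, 31, 13,  9, 36], dtype=int32))]
0.039132697387480736 -0.09290798671889038
-0.021446645446644774 0.024109251647883124
```

```bash
python3 -m jog '[[[0.04,0.02,-0.4,0,1],[0.034,0.02,-0.4,0,1],[0,0,-0.3,0,1],[0,0,0,0,1],[0,0,0,0,1]]]'
python3 - <<'E'
from h import *
o=sensors.get_obs();print(o["ee_pos"],o["tcp_rot"])
a=camera("wrist");cv2.imwrite("pics/w2.png",a)
p=camera_params("wrist");C=p["tool_from_camera"]
# where a knob exactly on the tool axis would appear
for z in(.098,.072):
  q=np.linalg.inv(C)@np.array([0,0,o["ee_pos"][2]-z,1]);print(z,p["fx"]*q[0]/q[2]+p["cx"],p["fy"]*q[1]/q[2]+p["cy"],p["fx"]*.014/q[2])
cv2.imwrite("pics/w2c.png",cv2.resize(a[180:340,180:390],None,fx=3.7,fy=3.7))
E
```

```text
time: 2.45
ee_pos: [0.5507, -0.0335, 0.117]
tcp_rot: [180.0, -0.0, 49.9]
wrist_force: [0.7, -0.2, 0.0]
opening: 0.0856
grasp_force: 0.0
[ 0.55065273 -0.03346842  0.11697899] [ 1.79984636e+02 -1.02916824e-02  4.99323296e+01]
0.098 281.4399228118023 254.5486613348372 23.55109826726903
0.072 281.49722967245765 237.36124750211061 20.698164100047986
```

View pics/w2c.png

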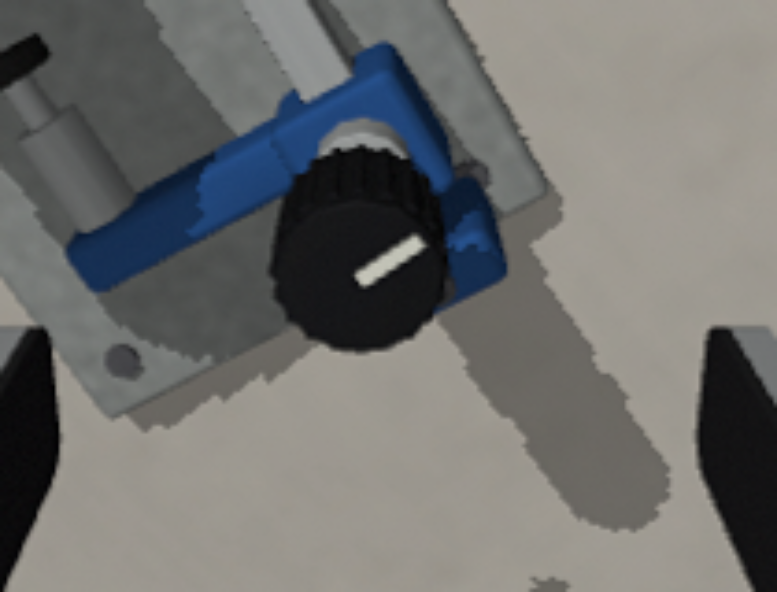

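The knob top is centred at about (277.3,253.8) in the full frame, against an expected (281.4,254.5). That is 2.4 mm off along the closing line, so I'll correct, descend and grip.

```bash
python3 -m jog '[[[-0.03,0.04,0,0,1],[0,0,-0.3,0,1],[0,0,-0.4,0,1],[0,0,-0.32,0,1],[0,0,0,0,1],[0,0,0,0,0.5],[0,0,0,0,0.3],[0,0,0,0,0.2]]]' 60;python3 -m jog '[[[0,0,0,0,0],[0,0,0,0,0],[0,0,0,0,0],[0,0,0,0,0]]]'
python3 -c "
from h import *
o=sensors.get_obs();print(o['ee_pos'],o['tcp_rot'],o['wrist_force'],o['torque'])"
```

```text
time: 3.3
ee_pos: [0.5499, -0.031, 0.0662]
tcp_rot: [179.9, -0.1, 50.0]
wrist_force: [-1.3, 0.2, 0.0]
opening: 0.044
grasp_force: 0.0
time: 3.7
ee_pos: [0.5493, -0.0307, 0.0663]
tcp_rot: [180.0, -0.0, 50.0]
wrist_force: [-3.7, 3.0, 7.2]
opening: 0.0269
grasp_force: 58.9
[ 0.54933906 -0.03066128  0.06628977] [ 1.79994821e+02 -4.80569675e-02  4.99914865e+01] [-3.70452974  3.02829234  7.15865461] [ 0.36566104  0.70150134 -0.02080181]
```

Gripped with small side forces. Now I'll loosen by 75° CCW.

```bash
python3 -m jog '[[[0,0,0,0.5,0],[0,0,0,1,0],[0,0,0,1,0],[0,0,0,1,0],[0,0,0,1,0]]]';python3 -c "
from h import *
o=sensors.get_obs();print(o['ee_pos'],o['tcp_rot'],o['wrist_force'],o['torque'])"; python3 -m jog '[[[0,0,0,1,0],[0,0,0,1,0],[0,0,0,1,0],[0,0,0,1,0],[0,0,0,1,0],[0,0,0,1,0],[0,0,0,1,0],[0,0,0,1,0]]]';  python3 -m jog '[[[0,0,0,1,0],[0,0,0,1,0],[0,0,0,0.5,0],[0,0,0,0,0],[0,0,0,0,0]]]'
python3 - <<'E'
from h import *
o=sensors.get_obs();print(o['ee_pos'],o['tcp_rot'],o['wrist_force'],o['torque'],o['q'][5])
a=camera("wrist");b=camera("top")
cv2.imwrite("pics/w3.png",np.hstack([a[100:400,130:430],cv2.resize(b[170:265,170:310],(442,300),interpolation=cv2.INTER_CUBIC)]))
E
```

```text
time: 4.2
ee_pos: [0.5488, -0.0304, 0.0662]
tcp_rot: [-180.0, -0.1, 72.7]
wrist_force: [-5.7, 3.5, 7.7]
opening: 0.0265
grasp_force: 59.1
[ 0.54883499 -0.03039048  0.06617993] [-1.79953006e+02 -5.61831963e-02  7.26963741e+01] [-5.70860009  3.50582531  7.69788349] [ 0.69826451  1.2668143  -0.21492751]
time: 5.0
ee_pos: [0.5479, -0.0306, 0.0661]
tcp_rot: [-179.9, -0.1, 112.7]
wrist_force: [-10.7, 1.7, 10.3]
opening: 0.0266
grasp_force: 59.4
time: 5.5
ee_pos: [0.5477, -0.0307, 0.0661]
tcp_rot: [-179.9, -0.1, 125.0]
wrist_force: [-12.0, 1.4, 11.4]
opening: 0.0268
grasp_force: 59.5
[ 0.54765463 -0.03072174  0.06613491] [-1.79883039e+02 -1.09711383e-01  1.25001614e+02] [-12.0205115    1.39806007  11.41115978] [0.27961092 2.48041742 0.15053546] 51.78031525353893
```

View pics/w3.png

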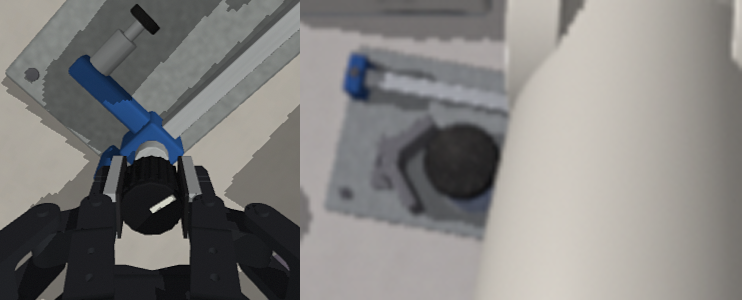

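The white line kept its place in the rotated camera frame, at the knob near (160,205). So the screw turned about 75° with the gripper, to roughly 1.3 rad or more, and is loose. I'll relieve the side load and slide toward the jar.

```bash
python3 -m jog '[[[-0.02,0,0.01,0,0],[0,0,0,0,0]]]'; python3 -m jog '[[[0.006,0.034,0,0,0],[0.012,0.069,0,0,0],[0.012,0.069,0,0,0],[0.012,0.069,0,0,0],[0.012,0.069,0,0,0],[0.012,0.069,0,0,0],[0.006,0.034,0,0,0],[0,0,0,0,0]]]';python3 - <<'E'
from h import *
o=sensors.get_obs();print(o['ee_pos'],o['wrist_force'])
y=np.array([.174,.985]);print(o['wrist_force'][:2]@y)
E
```

```text
time: 5.8
ee_pos: [0.5474, -0.0307, 0.0662]
tcp_rot: [-179.9, -0.1, 125.0]
wrist_force: [-6.0, 1.1, 4.1]
opening: 0.0265
grasp_force: 59.3
time: 6.6
ee_pos: [0.5512, -0.0099, 0.0662]
tcp_rot: [-180.0, -0.1, 125.0]
wrist_force: [-6.1, 1.7, 4.5]
opening: 0.0265
grasp_force: 59.3
[ 0.55124596 -0.00990054  0.06620092] [-6.13496845  1.74058848  4.4793897 ]
0.6469951461062805
```

```bash
cat > f.py <<'E'
from h import *
r=[]
for i in range(1):
    o=sensors.get_obs()
y=np.array([.174,.985]);print("s_mm",(o['ee_pos'][:2]-[.5474,-.0307])@y*1000,"Fy",-o['wrist_force'][:2]@y,"Fx",o['wrist_force'][:2]@[.985,-.174],"tz",o['torque'][2])
E
python3 -m jog '[[[-0.01,0,0.005,0,0],[0.006,0.034,0,0,0],[0.006,0.034,0,0,0],[0.006,0.034,0,0,0],[0.006,0.034,0,0,0],[0.006,0.034,0,0,0],[0.006,0.034,0,0,0],[0.006,0.034,0,0,0]]]'; python3 f.py;python3 -m jog '[[[0.006,0.034,0,0,0],[0.006,0.034,0,0,0],[0.006,0.034,0,0,0],[0.006,0.034,0,0,0],[0,0,0,0,0]]]'>/dev/null; python3 f.py
python3 - <<'E'
from h import *
a=camera("wrist");cv2.imwrite("pics/w4.png",a)
E
```

```text
time: 7.4
ee_pos: [0.5533, 0.0017, 0.0662]
tcp_rot: [-180.0, -0.0, 125.0]
wrist_force: [-5.0, -0.6, 4.3]
opening: 0.0267
grasp_force: 59.3
s_mm 32.94700849007441 Fy 1.4081953866087231 Fx -4.785329892626426 tz 0.10067724972172044
s_mm 39.91987545781009 Fy 0.2944015629589862 Fx -4.986689184889624 tz 0.07092394641157485
```

View pics/w4.png

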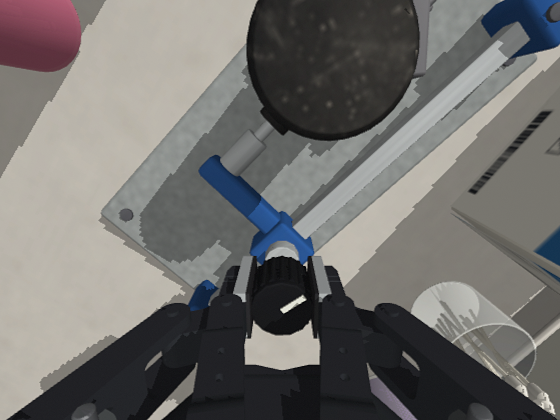

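The wrist view shows the pad at about (275,120), right at the jar's near side. From here I'll go in slow steps and watch the force.

```bash
R='[[[0.0035,0.0197,0,0,0]]]'; python3 -m jog '[[[0.0035,0.0197,0,0,0],[0.0035,0.0197,0,0,0],[0.0035,0.0197,0,0,0],[0.0035,0.0197,0,0,0]]]'>/dev/null;python3 f.py; python3 -m jog '[[[0.0035,0.0197,0,0,0],[0.0035,0.0197,0,0,0],[0.0035,0.0197,0,0,0],[0.0035,0.0197,0,0,0]]]'>/dev/null;python3 f.py; python3 -m jog '[[[0.0035,0.0197,0,0,0],[0.0035,0.0197,0,0,0],[0.0035,0.0197,0,0,0]]]'>/dev/null;python3 f.py
```

```text
s_mm 43.6626710853998 Fy 1.8291481755356989 Fx -4.737148306860073 tz 0.0860893074019728
s_mm 47.66866694227171 Fy 1.4955262808649248 Fx -5.666675683083273 tz 0.1283904064047394
s_mm 50.67141691864715 Fy 1.3618687028283525 Fx -4.989219075944786 tz 0.1553381838512744
```

```bash
python3 -m jog '[[[0.0035,0.0197,0,0,0],[0.0035,0.0197,0,0,0]]]'>/dev/null;python3 f.py; python3 -m jog '[[[0.0035,0.0197,0,0,0]]]'>/dev/null;python3 f.py; python3 -m jog '[[[0.0035,0.0197,0,0,0]]]'>/dev/null;python3 f.py
python3 - <<'E'
from h import *
cv2.imwrite("pics/w5.png",camera("wrist")); cv2.imwrite("pics/s5.png",camera("side"))
E
```

```text
s_mm 52.653367288394094 Fy 1.319744084809814 Fx -5.041884619334541 tz 0.15386603982655064
s_mm 53.6747792123471 Fy 1.4243153564761495 Fx -5.30027349403661 tz 0.12594134172301819
s_mm 54.67030266185976 Fy 1.9051329424661936 Fx -5.069490005013705 tz 0.13727326290895087
```

View pics/w5.png

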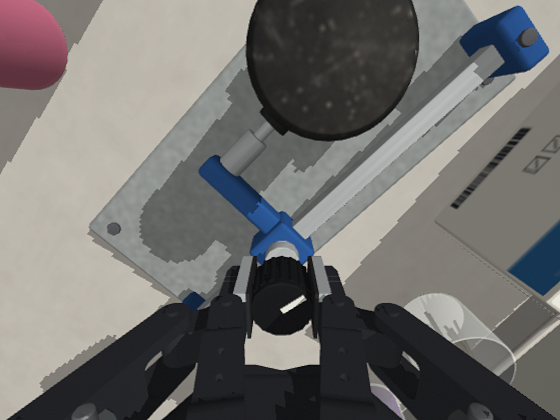

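The lid and pad sit in the same place in the image as before, so the jar is moving with the collar and isn't seated yet. Continuing.

```bash
for i in 1; do python3 -m jog '[[[0.0035,0.0197,0,0,0]]]'>/dev/null;python3 f.py; python3 -m jog '[[[0.0035,0.0197,0,0,0]]]'>/dev/null;python3 f.py;python3 -m jog '[[[0.0035,0.0197,0,0,0]]]'>/dev/null;python3 f.py; done
```

```text
s_mm 55.625253133532375 Fy 2.0675882450957475 Fx -4.331767428368337 tz 0.11113503347334674
s_mm 56.656957089814284 Fy 2.5304572298094232 Fx -4.796909185107105 tz 0.14050119534579816
s_mm 57.66295716681364 Fy 1.6368132348943327 Fx -4.973934381114775 tz 0.10800285587765701
```

```bash
python3 -m jog '[[[0.0035,0.0197,0,0,0]]]'>/dev/null;python3 f.py; python3 -m jog '[[[0.0035,0.0197,0,0,0]]]'>/dev/null;python3 f.py;python3 -m jog '[[[0.0035,0.0197,0,0,0]]]'>/dev/null;python3 f.py
```

```text
s_mm 58.67683322303583 Fy 2.6025281548790424 Fx -4.187629760433395 tz 0.11373811728404333
s_mm 59.68449428947729 Fy 2.5782595486566384 Fx -4.015626557044005 tz 0.1512995961269163
s_mm 60.499330483352416 Fy 3.9792606831202235 Fx -4.484543320066876 tz 0.09714607563877398
```

```bash
python3 -m jog '[[[0,0,0,0,0]]]'>/dev/null;python3 f.py;python3 -m jog '[[[0.0035,0.0197,0,0,0]]]'>/dev/null;python3 f.py;python3 -m jog '[[[0,0,0,0,0]]]'>/dev/null;python3 f.py
python3 - <<'E'
from h import *
a=cv2.imread("pics/w5.png");b=camera("wrist");cv2.imwrite("pics/w6.png",b)
# lid shift in the camera frame
g=lambda i:cv2.cvtColor(i,cv2.COLOR_BGR2GRAY)
t=g(a)[20:120,280:390]
r=cv2.matchTemplate(g(b)[5:150,250:420],t,cv2.TM_CCOEFF_NORMED);_,s,_,l=cv2.minMaxLoc(r);print(s,l,"unshifted=(30,15)")
E
```

```text
s_mm 60.537248208475134 Fy 2.185904564525177 Fx -4.881837718602732 tz 0.10800756459483277
s_mm 61.18011969128184 Fy 5.528287246317082 Fx -4.746919585045236 tz 0.14989967193653775
s_mm 61.23526184916426 Fy 5.032022028476566 Fx -4.99268811437314 tz 0.08929191782623123
0.9861388802528381 (26, 19) unshifted=(30,15)
```

```bash
python3 -m jog '[[[0.0014,0.008,0,0,0],[0,0,0,0,0]]]'>/dev/null;python3 f.py; python3 -m jog '[[[0,0,0,0,0]]]'>/dev/null;python3 f.py
python3 - <<'E'
from h import *
g=lambda i:cv2.cvtColor(i,cv2.COLOR_BGR2GRAY)
a=cv2.imread("pics/w5.png");c=cv2.imread("pics/w4.png");b=camera("wrist");cv2.imwrite("pics/w7.png",b)
for n,i in(("w4",c),("w7",b)):
  r=cv2.matchTemplate(g(i)[5:150,250:420],g(a)[20:120,280:390],cv2.TM_CCOEFF_NORMED);print(n,cv2.minMaxLoc(r)[1:4:2])
E
```

```text
s_mm 61.43294919816734 Fy 5.798315454544793 Fx -4.888474397457356 tz 0.09522079002957504
s_mm 61.4190927262248 Fy 5.72678078834908 Fx -4.062360974003634 tz 0.12580124576779217
w4 (0.9868271350860596, (30, 15))
w7 (0.9900938272476196, (25, 20))
```

Pad force is about 5 N, roughly half in, and the jar has stopped. I'll tighten in chunks and keep watching the axial force.

```bash
python3 -m jog '[[[0,0,0,-0.5,0],[0,0,0,-1,0],[0,0,0,-0.5,0],[0,0,0,0,0]]]'>/dev/null;python3 f.py; python3 -m jog '[[[0,0,0,-0.5,0],[0,0,0,-1,0],[0,0,0,-0.5,0],[0,0,0,0,0]]]'>/dev/null;python3 f.py
```

```text
s_mm 61.56306673075068 Fy 4.38138907022214 Fx -3.2052024054278996 tz -0.11747355115466951
s_mm 61.61986448038078 Fy 4.442173858533963 Fx -2.558111870387877 tz -0.13970833698262147
```

```bash
python3 -m jog '[[[0.0004,0.002,0,-0.5,0],[0.0004,0.002,0,-0.5,0],[0,0,0,0,0]]]'>/dev/null;python3 f.py; python3 -m jog '[[[0.0004,0.002,0,0,0],[0.0004,0.002,0,0,0],[0,0,0,0,0]]]'>/dev/null;python3 f.py
```

```text
s_mm 61.71415204160398 Fy 5.863729409491372 Fx -2.0084302950921558 tz -0.07010923883587167
s_mm 61.800827386314644 Fy 6.7003505863899 Fx -2.3866534253240816 tz -0.13248755705436185
```

```bash
python3 -m jog '[[[0,0,0,-0.5,0],[0,0,0,-1,0],[0,0,0,-0.5,0],[0,0,0,0,0]]]'>/dev/null;python3 f.py; python3 -m jog '[[[0,0,0,-1,0],[0,0,0,-1,0],[0,0,0,-1,0],[0,0,0,-1,0],[0,0,0,0,0]]]'>/dev/null;python3 f.py; python3 -m jog '[[[0,0,0,-1,0],[0,0,0,-1,0],[0,0,0,-1,0],[0,0,0,0,0]]]'>/dev/null;python3 f.py;python3 -m jog '[[[0,0,0,-0.8,0],[0,0,0,0,0]]]';python3 f.py
```

```text
s_mm 61.857160052668505 Fy 5.320501268180062 Fx -0.6266793631423601 tz -0.09743253893643627
s_mm 61.87458359332638 Fy 4.661680069831991 Fx 2.1377206016756083 tz -0.14308560652103558
s_mm 61.77259698533661 Fy 6.7408529553514365 Fx 4.21971318514461 tz -0.03961199417934409
time: 13.75
ee_pos: [0.5601, 0.0297, 0.0663]
tcp_rot: [179.8, 0.0, 50.8]
wrist_force: [3.4, -6.6, -0.6]
opening: 0.0267
grasp_force: 59.2
s_mm 61.72153403794018 Fy 5.948694368750024 Fx 4.460038152638876 tz -0.10605776375092187
```

```bash
python3 -m jog '[[[0,0,0,-0.6,0]]]'>/dev/null;python3 f.py; python3 -m jog '[[[0,0,0,-0.6,0]]]'>/dev/null;python3 f.py; python3 -c "
from h import *
o=sensors.get_obs();print(o['tcp_rot'],o['torque'])"
```

```text
s_mm 61.68625149761204 Fy 7.044384226914652 Fx 3.7699951189898284 tz 0.20376301120280652
s_mm 61.65754107175508 Fy 6.807629109669858 Fx 6.310497755857291 tz 0.20239041824486165
[ 1.79776140e+02 -2.05164559e-02  4.48510248e+01] [-1.55797829 -0.76398247  0.20239042]
```

```bash
python3 -m jog '[[[0,0,0,-0.6,0]]]'>/dev/null;python3 f.py; python3 -m jog '[[[0,0,0,-0.4,0],[0,0,0,0,0]]]'>/dev/null;python3 f.py
python3 - <<'E'
from h import *
o=sensors.get_obs();print(o['tcp_rot'])
cv2.imwrite("pics/w8.png",camera("wrist")[150:400,150:410])
E
```

```text
s_mm 61.63408797648291 Fy 7.86024347447025 Fx 5.040644410257603 tz 1.1698132291458232
s_mm 62.155738683809226 Fy 4.030032389285081 Fx 7.429006421324457 tz 0.13202029297265938
[ 1.79768346e+02 -1.27847126e-01  3.99139579e+01]
```

View pics/w8.png

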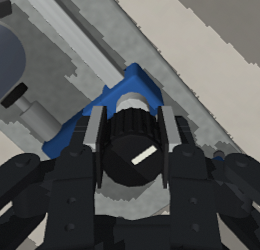

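The torque peaked at 1.17 N m at the solid stop and then the fingers slipped, so the screw is fully tight. I'll release and retract.

```bash
python3 -m jog '[[[0,0,0,0,0.3],[0,0,0,0,0.6],[0,0,0,0,1],[0,0,0,0,1],[0,0,0.3,0,1],[0,0,0.6,0,1],[0,0,0.8,0,1],[0,0,0.8,0,1]]]'; python3 -m jog '[[[-0.3,-0.6,0.4,0,1],[-0.3,-0.7,0.2,0,1],[-0.3,-0.7,0,0,1],[-0.3,-0.7,0,0,1],[-0.3,-0.7,0,0,1],[-0.3,-0.7,0,0,1],[0,0,0,0,1],[0,0,0,0,1]]]'
python3 - <<'E'
from h import *
b=camera("top");s=camera("side")
cv2.imwrite("pics/end.png",np.hstack([cv2.resize(b[170:265,170:310],(442,300),interpolation=cv2.INTER_CUBIC),cv2.resize(s[190:290,230:330],(300,300),interpolation=cv2.INTER_CUBIC)]))
E
```

```text
time: 15.1
ee_pos: [0.5584, 0.031, 0.1935]
tcp_rot: [180.0, -0.0, 40.0]
wrist_force: [1.3, -0.4, 0.1]
opening: 0.085
grasp_force: 0.0
time: 15.9
ee_pos: [0.4686, -0.1746, 0.2221]
tcp_rot: [179.9, -0.1, 39.9]
wrist_force: [0.3, -0.0, -0.3]
opening: 0.0856
grasp_force: 0.0
```

View pics/end.png

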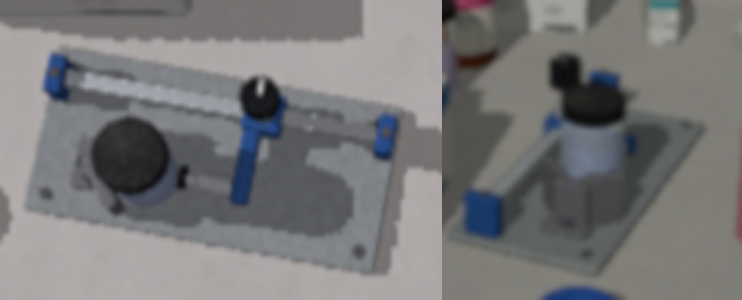

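The final view shows the jar upright in the V with the pad touching it. The knob's line points up, at (260,85), as it did at the start. One quick check of the pad compression before handing in.

Run:
```python
from h import *
O=np.array([0.5306096,0.0648068]);y=np.array([.17397,.98475])
def lid(img,u0,v0,w):
    c=img[v0-w:v0+w,u0-w:u0+w];c=cv2.resize(c,None,fx=6,fy=6,interpolation=cv2.INTER_CUBIC)
    m=(cv2.cvtColor(c,cv2.COLOR_BGR2GRAY)<58).astype(np.uint8)
    ct=max(cv2.findContours(m,0,2)[0],key=cv2.contourArea);x,y_,W,H=cv2.boundingRect(ct);return u0-w+(x+W/2-.5)/6,v0-w+(y_+H/2-.5)/6,W/6,H/6
b=camera("top")
K=np.array(ray("top",260/3.157+170,98/3.157+170,.098));J=np.array(ray("top",129.5/3.157+170,153.5/3.157+170,.109))
print((K-O)@y,(J-O)@y,(J-K)@y,lid(b,211,219,16),lid(b,252,201,8))
```

```text
-0.033477765603288225 0.04619300365434362 0.07967076925763183 (211.66666666666666, 219.83333333333334, 24.833333333333332, 24.5) (253.08333333333334, 202.08333333333334, 13.666666666666666, 13.666666666666666)
```

```bash
python3 -c "
from workcell import ticket;print(ticket.job_done())"
```

```text
the job is handed in; nothing more can be done
None
```

The job is handed in at about 16 s of robot time: the blue jar stands upright, pushed home in the V jaw, with the pad pressed in about half way (roughly 1.8 mm by camera, give or take 1 mm; I estimate about 5 N) and the thumb screw tight at its stop.

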